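# Open the child-resistant nutrient bottle and park its cap in the free spring clip

## Robot

A 6-joint arm with a two-finger parallel gripper is mounted at the origin on the work surface. World frame = base frame: x ahead of the robot, y to its left, z up, the work surface at z = 0. Lengths are in mm, angles in rad, forces in N, time in s.
With the tool pointing down it reaches from about 300 to 775 mm from the base axis. Payload 14.6 kg.
Tool frame: the origin (TCP) lies on the centre line of the jaws, within the pads' length; the fingertips stand 19 mm ahead of it and the grasp point (between the pads) is the TCP (bot.tip_reach is the distance from the TCP to the fingertips, in mm); y points along the fingers, x is the direction in which the jaws open and shut, and the axes are right-handed (so a half turn about y gives the same grasp; the last joint's range is limited). The gripper opens to 85 mm and grips with 20 to 120 N. Pads are 22 mm wide; open, the fingers measure 114 mm over their backs; the gripper's body (76 mm by 85 mm) begins 54 mm behind the grasp point. The pads swing forward as they close: fully open they stand 13 mm farther back than shut.
Start: joints at [1.225, 0.3, 1.521, -0, 1.321, -0.067], TCP at [151.359, 528.753, 250.281] pointing down, gripper open.
Joint ranges: [-3.03, 3.03], [-0.79, 2.21], [0.23, 2.52], [-1.04, 4.18], [0, 3.07], [-2.55, 2.55]. Speed limits (rad/s): [2.22, 2.22, 2.57, 3.14, 3.14, 3.14].

## Interface

Orientations are given as a unit quaternion [w, x, y, z].
In Python, from rig import bot gives the robot as it stands. Calls block until the motion is done:
- bot.move_to(position, orientation): joint-space move of the TCP to a pose.
- bot.servo_line(position, attitude=None, speed=150, until_force=None): straight line of the TCP; attitude=None keeps the orientation; speed is the mean speed in mm/s. With until_force (N) it stops when the force on the tool has changed by that much, and returns True; else False.
- bot.move_joints(angles): joint-space move.
- bot.move_gripper(opening, grip_force=None): finger opening in mm; grip_force is the grip in N (None keeps the last); returns when the fingers have stopped.
- bot.dwell(seconds).
- bot.ik(position, orientation): joint angles nearest the present ones, or None.
- bot.read_state(): the state.
- bot.read_camera(name): name is "side" or "top"; returns a dict with "image" (480x640x3 uint8, blue, green, red), "depth" (480x640 float32, mm along the optical axis (not along the pixel's ray), 0 where there is no reading), "fovy" (degrees; the focal length in pixels is half the picture's height over the tangent of half this angle, whatever the lens; pixels are square), "cx", "cy" (the principal point, pixels), "eye" and "attitude" of the camera in the world. Camera axes: x right, y down, z forward; pixel columns grow to the right and rows downward; lengths in mm; the calibration is good to about 2 mm. A picture is of the moment at which its call begins.
A pose or a line that the arm cannot do raises bot.MotionError and nothing moves.
- bot.finish_job(): hands the job in, once; it reports no verdict.
The state is a dict: "clock": time; "joint_positions": joint angles; "qvel": joint speeds; "effort": joint torques, N m; "ee_pos": TCP position; "tool_rot": TCP orientation; "ft_force": force on the tool from outside, world axes, zero at the start; "moment": the same for the moment, N m; "grip_width": finger opening in mm.
Only numpy, scipy, OpenCV 4.12 (cv2) and the standard library are available. Lean on these libraries where they do the work, as an engineer would, in place of code of your own. Each camera call takes 0.05 s, during which the arm holds its last target. There are 200 camera calls.

## Task

Open the leaning nutrient bottle: its child-resistant cap has to be pressed down hard and, while it is held down, turned anticlockwise until it is free, then lifted off, never forced. Then push that cap sideways, open side down, into the one free spring clip of the cap row until it sits fully home, and let go of it. Leave the two caps already in the row and the other things on the bench where they are.

Things in the scene. Friction and masses are not known exactly. Their poses are not given: they have to be found in the camera images.
- cap: The cap to be opened, on the leaning bottle: black ribbed plastic, 35 g, round, 40 mm tall, 48 mm in diameter, with a flange 58 mm in diameter and 3 mm thick round its open underside. Origin: centre of the underside; z is its axis, out of its closed top, leaning 30 degrees from vertical at the start. Grip it across its 48 mm, with the tips 20 mm or more above the underside to clear the clips.
- cap_top (a point): Centre of that cap's closed top, 40 mm from its origin along its z. To open: push down along the cap's axis 4 mm or more (from 6 N to 12 N at 4 mm, 15 N at 6.5 mm: hard stop); keep it down and turn it anticlockwise seen from its top (positive about z) by about 60 degrees (free from 45, stop at 83). It then lifts off along its axis. Not pushed down, or clockwise, it turns only some 7 degrees.
- bottle: White bottle, 80 mm in diameter, in a black cradle fixed to the bench (base 190 x 120 mm). Origin: on the bench, 35 mm to -x of the middle of the base, about under the cap; x is level, z up. The bottle leans 30 degrees towards -x of this frame (roughly towards the robot). The capped bottle is about 225 mm tall over all.
- mouth (a point): Point on the neck's axis where the centre of the cap's underside lies while the cap is on, 179 mm above the bench. The cap is clear of the neck once it is 25 mm from here along the axis.
- rack: The cap row: a fixed aluminium plate 150 x 290 mm, 6 mm thick, reaching 93 mm to -x of the seats, with three like spring clips 90 mm apart along its y. Origin: underside of the plate, below the middle seat; z up. Clips open towards -x of this frame (roughly to the robot): a cap standing open side down is pushed in along +x between two sprung grey jaws (about 10 N) up to a grey stop.
- clip_mid (a point): Seat of the middle clip, on the plate's top face (6 mm above the bench): where the centre of a seated cap's underside lies. Jaws and stop are 16 to 24 mm above the bench and overhang the cap's flange, so a cap cannot go in from above: slide it in with its underside 0 to 5 mm above the plate, from 55 mm or more to -x. The jaws' round noses are 12 mm to -x of the seat, 43 mm apart.
- clip_left (a point): Seat of the clip at the +y end of the row; otherwise as the middle one.
- clip_right (a point): Seat of the clip at the -y end of the row; otherwise as the middle one.
- cap_b: A like cap (40 mm tall, 48 mm, flange 58 mm) already sitting in one of the clips, to be left there. Origin: centre of its underside.
- cap_c: Another like cap already sitting in another clip, to be left there. Origin: centre of its underside.
- pad: Flat rubber disc, 40 mm in diameter, 1 mm thick, look only, on the plate at the seat of the one free clip. Origin: centre of its underside.
- pot: Small terracotta-coloured pot, 64 mm across, 58 mm tall, a bystander. Origin: centre of its underside.
- dibber: Wooden dibber lying down, 146 mm long, 28 mm thick, a bystander. Origin: under its middle.
- sprayer: White bottle, 72 mm across, 170 mm tall, standing behind, a bystander. Origin: centre of its underside.
- jar: Jar, 60 mm across, 85 mm tall, standing behind, a bystander. Origin: centre of its underside.
- plugs: Black tray of six plugs, 120 x 170 mm, 50 mm tall, a bystander. Origin: centre of its underside.

How it is judged:
By the outcome, as a careful person would: the job done as asked, in the order asked, and still so for the second after the job is handed in, with the robot touching nothing.
It also fails if it takes over 48 s, if anything falls off the work surface, if the arm or the gripper's body presses on something with over 40 N, if the wrist force passes 120 N, or if a joint passes its speed limit or range.

## Working session

There is one attempt and no reset: what is moved stays moved. The work goes in short steps, each a Python script; the robot and the scene stay as the last script left them, time stands still between calls to the robot, and variables do not carry over. Pictures are saved under pics/ and viewed, about 8 in all and at most 12, crops included, and the job is handed in when it is done.

```bash
ls; mkdir -p pics; python3 - <<'E'
from rig import bot
import cv2,numpy as np
for n in("side","top"):
    c=bot.read_camera(n); cv2.imwrite(f"pics/{n}0.png",c["image"]); np.savez(f"{n}0.npz",**c)
    print(n,c["fovy"],c["cx"],c["cy"],c["eye"],c["attitude"],(c["depth"]>0).mean())
print(bot.read_state())
E
```

```text
pics
side 54.83410089282516 322.914410928294 242.66544704435458 [ 459.34976061 -651.0122552   610.54939765] [-0.49135041  0.86883623 -0.05787424  0.01868044] 0.9959602864583333
top 43.387165197597284 316.9314267440957 237.9593366430622 [ 367.39521322   87.02255373 1245.93192387] [-0.04797931  0.71372816 -0.6961684   0.0603296 ] 0.9957682291666666
{'clock': 0.1, 'joint_positions': array([ 1.22541769e+00,  3.00448237e-01,  1.52151599e+00,  2.01520770e-05,
        1.32066113e+00, -6.66315447e-02]), 'qvel': array([ 0.00112231, -0.00075562, -0.0015566 , -0.00067927,  0.00281197,
       -0.00074967]), 'effort': array([ 1.94865672e-03, -5.44384718e+01, -3.62368762e+01, -6.57125588e-05,
        3.14117387e-03, -1.82870218e-05]), 'ee_pos': array([151.28793174, 528.59787418, 249.76137131]), 'tool_rot': array([-0.56441985,  0.56480811,  0.42537946, -0.42599807]), 'ft_force': array([0.09628958, 0.42065105, 0.51735566]), 'moment': array([-0.0250835 , -0.00589432, -0.00336603]), 'grip_width': 85.34215025210696}
```

View pics/side0.png

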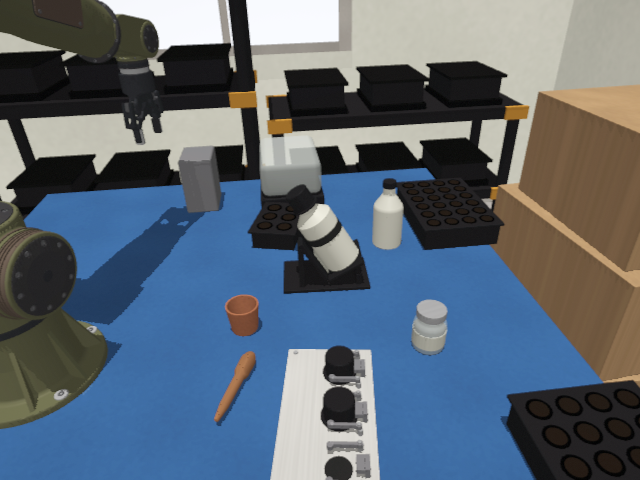

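View pics/top0.png

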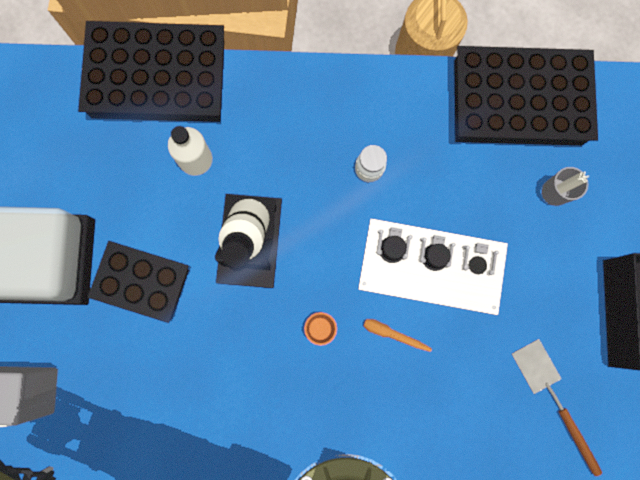

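The pad shows the free clip is the right (-y) one, at top-view pixel (478,265). The leaning cap is at about (235,250) in the top view and (299,198) in the side view, and the seated caps are at (394,248) and (437,257).

```bash
cat > h.py <<'E'
import numpy as np,cv2
from scipy.spatial.transform import Rotation as R
def q2R(q): return R.from_quat(np.asarray(q)[[1,2,3,0]])
def R2q(r): return r.as_quat()[[3,0,1,2]]
def rays(c,uv):
    f=240/np.tan(np.radians(float(c["fovy"]))/2); uv=np.atleast_2d(uv).astype(float)
    d=np.c_[(uv[:,0]-c["cx"])/f,(uv[:,1]-c["cy"])/f,np.ones(len(uv))]
    return q2R(c["attitude"]).apply(d)
def onplane(c,uv,z):
    d=rays(c,uv); return c["eye"]+d*((z-c["eye"][2])/d[:,2])[:,None]
def cloud(c):
    v,u=np.mgrid[:480,:640]; d=rays(c,np.c_[u.ravel(),v.ravel()])
    return (c["eye"]+d*c["depth"].reshape(-1,1)).reshape(480,640,3)
E
python3 - <<'E'
from h import *
np.set_printoptions(precision=1,suppress=True)
T=dict(np.load("top0.npz"));S=dict(np.load("side0.npz"))
P={"top":cloud(T),"side":cloud(S)}; I={"top":T["image"].astype(int),"side":S["image"].astype(int)}
# rack
im=I["top"]; m=((im.min(2)>170)&(P["top"][...,2]<30)).astype(np.uint8); m[:200]=0;m[320:]=0;m[:,:350]=0;m[:,520:]=0
c=max(cv2.findContours(m,0,2)[0],key=cv2.contourArea)
w=onplane(T,c.reshape(-1,2),6)[:,:2].astype(np.float32)
r=cv2.minAreaRect(w); print("rack rect",r,cv2.boxPoints(r).tolist())
for n,(u0,u1,v0,v1) in {"l":(376,412,228,268),"m":(418,458,238,278),"r":(462,494,250,280)}.items():
    k=np.zeros((480,640),bool);k[v0:v1,u0:u1]=True
    d=k&(im.max(2)<45); z=P["top"][...,2]; zz=6.5 if n=="r" else 46
    d&=(abs(z-zz)<8)
    cc=max(cv2.findContours(d.astype(np.uint8),0,2)[0],key=cv2.contourArea)
    w2=onplane(T,cc.reshape(-1,2),zz)[:,:2].astype(np.float32)
    print(n,cv2.minEnclosingCircle(w2), np.median(z[d]), w2.mean(0))
# cradle base
d=(im.max(2)<50)&(P["top"][...,2]<25); d[:180]=0;d[300:]=0;d[:,:212]=0;d[:,292:]=0
pts=onplane(T,np.argwhere(d)[:,::-1],8)[:,:2].astype(np.float32)
print("base",cv2.minAreaRect(pts),np.percentile(P["top"][d][:,2],[10,50,90]))
# cap
for n in P:
    p=P[n]; d=(I[n].max(2)<60)&(p[...,2]>150)&(p[...,2]<260)&(np.hypot(p[...,0]-480,p[...,1]-260)<130)
    q=p[d]; print(n,len(q),q.min(0),q.max(0),q.mean(0))
    np.save(f"cap_{n}.npy",q)
    # plane ransac
    best=0;rng=np.random.default_rng(0)
    for _ in range(500):
        a=q[rng.choice(len(q),3,False)]; nn=np.cross(a[1]-a[0],a[2]-a[0]); L=np.linalg.norm(nn)
        if L<50: continue
        nn/=L; nn*=np.sign(nn[2]); 
        if abs(nn[2]-.866)>.12: continue
        s=abs((q-a[0])@nn)<1.5
        if s.sum()>best: best=s.sum();B=s
    if best:
        g=q[B]; ct=g.mean(0); nn=np.linalg.svd(g-ct)[2][2]; nn*=np.sign(nn[2]); print("plane",best,ct,nn*100,g.min(0),g.max(0))
for n,img in (("top",I["top"][180:300,190:310]),("side",I["side"][160:300,260:400])):
    cv2.imwrite(f"pics/crop_{n}.png",cv2.resize(img.astype(np.uint8),None,fx=4,fy=4,interpolation=2))
E
python3 -c "
import cv2,numpy as np
a=cv2.imread('pics/crop_top.png');b=cv2.imread('pics/crop_side.png');b=cv2.resize(b,(320,320));a=cv2.resize(a,(320,320));cv2.imwrite('pics/crops.png',np.hstack([a,b]))"
```

```text
rack rect ((507.2230529785156, -174.8887481689453), (291.9997863769531, 151.9183807373047), 81.01689910888672) [[409.398681640625, -307.23736572265625], [559.4536743164062, -330.9583740234375], [605.0474243164062, -42.540130615234375], [454.992431640625, -18.819122314453125]]
l ((542.3681640625, -68.19400024414062), 12.633819580078125) 45.18142465975086 [542.5 -65.2]
m ((524.5317993164062, -162.4241485595703), 20.279115676879883) 43.967407592407994 [ 524.5 -156.1]
r ((509.5491943359375, -282.5968322753906), 9.999999747378752e-05) 3.5372284315004663 [ 509.5 -282.6]
base ((542.43359375, 177.70535278320312), (82.1134262084961, 175.3618621826172), 52.72386932373047) [ 7.4 11.2 21.7]
top 727 [475.9 184.9 174.4] [535.2 237.3 230.2] [507.1 211.  211.5]
plane 263 [497.8 214.9 216.2] [-49.1   1.4  87.1] [477.1 190.3 203.7] [516.4 237.  227.9]
side 607 [474.4 181.6 169.1] [537.9 229.9 226.9] [504.8 197.5 202.4]
plane 140 [494.5 207.6 215.4] [-49.6   0.5  86.8] [474.4 187.5 203.8] [514.8 229.6 226.8]
```

View pics/crops.png

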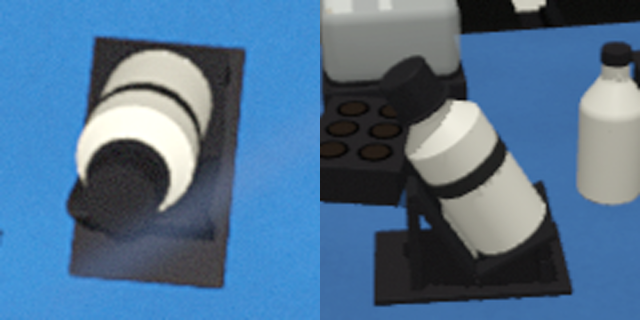

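The top crop shows the cap leaning toward -x, with the cradle base turned a few degrees. The caps and base need tighter masks.

```bash
python3 - <<'E'
from h import *
from scipy.optimize import least_squares
np.set_printoptions(precision=2,suppress=True)
T=dict(np.load("top0.npz"));S=dict(np.load("side0.npz"))
im=T["image"];g=im.max(2)
for n,(u,v),z in (("l",(394,248),46),("m",(437,257),46),("r",(478,265),7)):
    k=np.zeros((480,640),np.uint8);cv2.circle(k,(u,v),18,1,-1)
    k&=(g<75).astype(np.uint8); k=cv2.morphologyEx(k,2,np.ones((5,5)))
    cc=max(cv2.findContours(k,0,2)[0],key=cv2.contourArea); (c,r)=cv2.minEnclosingCircle(cc)
    e=cv2.moments(k,True); ctr=[e['m10']/e['m00'],e['m01']/e['m00']]
    print(n,c,r,ctr,onplane(T,[c,ctr],z))
C=np.array([[225.6,194.2],[281.9,198],[273.2,288],[216.2,283.1]])
b=onplane(T,C,8);print(b,b.mean(0)); d=(b[0]+b[1]-b[2]-b[3])/2;print("base yaw",np.degrees(np.arctan2(d[1],d[0])),np.linalg.norm(d))
# cylinder fit to bottle body
for n,c in (("top",T),("side",S)):
    P=cloud(c);I=c["image"].astype(int)
    m=(I.min(2)>110)&(P[...,2]>60)&(P[...,2]<180)&(np.hypot(P[...,0]-570,P[...,1]-200)<110)&(P[...,0]<640)
    m=cv2.erode(m.astype(np.uint8),np.ones((3,3)))>0
    q=P[m]
    def f(x):
        a=np.array([-np.sin(x[2])*np.cos(x[3]),-np.sin(x[2])*np.sin(x[3]),np.cos(x[2])]);w=q-[x[0],x[1],120]
        return np.linalg.norm(w-np.outer(w@a,a),axis=1)-40
    s=least_squares(f,[560,200,.52,-.1],loss="soft_l1",f_scale=1.5).x
    print(n,len(q),"bottle axis at z120",s[:2],"lean,yaw",np.degrees(s[2:]),np.abs(f(s)).mean())
    print("  -> axis at z=213.6",s[:2]-93.6*np.tan(s[2])*np.array([np.cos(s[3]),np.sin(s[3])]))
    q=np.load(f"cap_{n}.npy")
    for yaw in (-3,-6,-9):
        a=np.array([-.5*np.cos(np.radians(yaw)),-.5*np.sin(np.radians(yaw)),.866])
        def f2(x): # capped cylinder: distance to side / to top plane
            w=q-x; h=w@a; r=np.linalg.norm(w-np.outer(h,a),axis=1)
            return np.where(h>-3,np.maximum(h,r-24),r-np.where(h<-36,29,24))
        o=least_squares(f2,[496,211,214],loss="soft_l1"); print("  cap top",yaw,o.x,o.cost)
E
```

```text
l (392.70928955078125, 248.406982421875) 13.128063201904297 [392.98237885462555, 248.38105726872246] [[535.86 -84.79  46.  ]
 [535.92 -85.34  46.  ]]
m (436.36712646484375, 256.51397705078125) 13.415221214294434 [436.8580375782881, 256.2713987473904] [[ 521.69 -172.86   46.  ]
 [ 522.21 -173.86   46.  ]]
r (477.3349609375, 265.043701171875) 8.37582015991211 [477.4537037037037, 264.7962962962963] [[ 511.08 -266.5     7.  ]
 [ 511.6  -266.76    7.  ]]
[[646.61 260.97   8.  ]
 [641.75 142.98   8.  ]
 [452.97 154.69   8.  ]
 [460.09 271.5    8.  ]] [550.36 207.53   8.  ]
base yaw -3.391368105209261 187.97979149071415
top 940 bottle axis at z120 [547.45 210.94] lean,yaw [32.26 -5.5 ] 2.5416207144213763
  -> axis at z=213.6 [488.64 216.61]
  cap top -3 [494.72 213.   215.  ] 745.440799087885
  cap top -6 [494.83 213.86 215.01] 751.6183125281818
  cap top -9 [494.9  214.52 215.05] 775.8858672458231
side 1526 bottle axis at z120 [548.99 211.51] lean,yaw [29.44 -8.32] 2.6989508369103876
  -> axis at z=213.6 [496.72 219.16]
  cap top -3 [494.23 213.26 215.37] 357.3136425276006
  cap top -6 [494.32 213.83 215.3 ] 407.95866720614674
  cap top -9 [494.45 214.39 215.3 ] 471.92361494735985
```

```bash
cat >> h.py <<'E'
TOP=np.array([494.5,213.2,214.6]); Y=np.radians(-3.2)
AX=np.array([-.5*np.cos(Y),-.5*np.sin(Y),.8660254])
SEAT=np.array([511.2,-266.6,6.]); RY=np.radians(-9.0); EX=np.array([np.cos(RY),np.sin(RY),0])
def att(ax,psi,ref):  # tool y = -ax, tool x = ref turned psi deg about ax
    y=-ax; x=ref-(ref@ax)*ax; x/=np.linalg.norm(x); x=R.from_rotvec(ax*np.radians(psi)).apply(x)
    return R2q(R.from_matrix(np.c_[x,y,np.cross(x,y)]))
E0=np.array([np.sin(-Y),np.cos(Y),0]) # level, across the lean
UP=np.array([0,0,1.])
E
python3 - <<'E'
from rig import bot
from h import *
np.set_printoptions(precision=2,suppress=True)
print(bot.tip_reach)
for psi in range(-180,180,30):
    a=bot.ik(TOP+80*AX,att(AX,psi,E0)); b=bot.ik(TOP,att(AX,psi,E0)); c=bot.ik(SEAT+[0,0,42],att(UP,psi,EX))
    print(psi,a,b,c)
E
```

```text
19.0
-180 [ 0.49 -0.03  1.89 -0.35  0.86  2.28] [ 0.44  0.13  1.89 -0.38  0.69  2.31] None
-150 [ 0.49 -0.03  1.89 -0.35  0.86  1.76] [ 0.44  0.13  1.89 -0.38  0.69  1.79] [-0.54  0.6   1.61 -0.    0.94  2.23]
-120 [ 0.49 -0.03  1.89 -0.35  0.86  1.24] [ 0.44  0.13  1.89 -0.38  0.69  1.26] [-0.54  0.6   1.61 -0.    0.94  1.71]
-90 [ 0.49 -0.03  1.89 -0.35  0.86  0.71] [ 0.44  0.13  1.89 -0.38  0.69  0.74] [-0.54  0.6   1.61 -0.    0.94  1.18]
-60 [ 0.49 -0.03  1.89 -0.35  0.86  0.19] [ 0.44  0.13  1.89 -0.38  0.69  0.22] [-0.54  0.6   1.61 -0.    0.94  0.66]
-30 [ 0.49 -0.03  1.89 -0.35  0.86 -0.33] [ 0.44  0.13  1.89 -0.38  0.69 -0.31] [-0.54  0.6   1.61 -0.    0.94  0.14]
0 [ 0.49 -0.03  1.89 -0.35  0.86 -0.86] [ 0.44  0.13  1.89 -0.38  0.69 -0.83] [-0.54  0.6   1.61 -0.    0.94 -0.39]
30 [ 0.49 -0.03  1.89 -0.35  0.86 -1.38] [ 0.44  0.13  1.89 -0.38  0.69 -1.35] [-0.54  0.6   1.61 -0.    0.94 -0.91]
60 [ 0.49 -0.03  1.89 -0.35  0.86 -1.9 ] [ 0.44  0.13  1.89 -0.38  0.69 -1.88] [-0.54  0.6   1.61 -0.    0.94 -1.43]
90 [ 0.49 -0.03  1.89 -0.35  0.86 -2.43] [ 0.44  0.13  1.89 -0.38  0.69 -2.4 ] [-0.54  0.6   1.61 -0.    0.94 -1.96]
120 None None [-0.54  0.6   1.61 -0.    0.94 -2.48]
150 None None None
```

```bash
python3 - <<'E'
from rig import bot
from h import *
np.set_printoptions(precision=2,suppress=True)
q=att(AX,-30,E0)
def st(t):
    s=bot.read_state(); print(t,round(s["clock"],2),s["ee_pos"],"off",s["ee_pos"]-TOP,"F",s["ft_force"],"ax",s["ft_force"]@AX,"M",s["moment"],s["grip_width"])
bot.move_to(TOP+80*AX,q); st("standoff")
print(bot.servo_line(TOP,speed=80,until_force=6)); st("at")
bot.move_gripper(40,grip_force=30); st("closed")
for n in("side","top"):
    c=bot.read_camera(n); cv2.imwrite(f"pics/{n}1.png",c["image"]); np.savez(f"{n}1.npz",**c)
a=cv2.imread("pics/side1.png")[130:300,200:420];b=cv2.imread("pics/top1.png")[160:330,150:370]
cv2.imwrite("pics/c1.png",cv2.resize(np.hstack([a,b]),(792,306),interpolation=2))
E
```

```text
standoff 1.71 [454.41 216.07 283.84] off [-40.09   2.87  69.24] F [ 0.01 -0.24 -0.05] ax -0.05699616241129531 M [0.04 0.22 0.02] 85.40512519063302
False
at 2.86 [494.52 213.3  215.09] off [0.02 0.1  0.49] F [ 0.37  0.11 -0.34] ax -0.4774266097827461 M [0.01 0.21 0.03] 85.56237605374456
closed 3.29 [494.44 213.24 214.91] off [-0.06  0.04  0.31] F [-4.97 -0.25  3.95] ax 5.891293556436466 M [-0.15  0.48 -0.13] 46.44074563751893
```

View pics/c1.png

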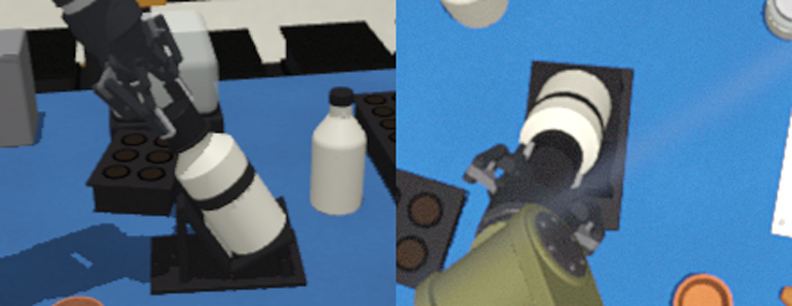

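The pads hold the cap squarely. Next I grip hard and press in small steps, watching the axial force.

```bash
python3 - <<'E'
from rig import bot
from h import *
np.set_printoptions(precision=2,suppress=True)
def st(t):
    s=bot.read_state(); o=s["ee_pos"]-TOP; F=s["ft_force"]; print(t,round(s["clock"],2),"axial",round(o@AX,2),"lat",o-(o@AX)*AX,"Fax",round(F@AX,2),"Flat",F-(F@AX)*AX,"Mz",round(s["moment"]@AX,2),round(s["grip_width"],2)); return F@AX
bot.move_gripper(40,grip_force=110); st("grip110")
for d in (1.5,3,4,5):
    bot.servo_line(TOP-d*AX,speed=25); bot.dwell(.1)
    if st(d)>13.5: break
E
```

```text
grip110 3.61 axial 0.17 lat [0.09 0.03 0.05] Fax 7.08 Flat [-1.81 -1.77 -0.98] Mz -0.05 44.18
1.5 3.96 axial -1.25 lat [0.1  0.03 0.06] Fax 9.29 Flat [-2.2  -0.84 -1.24] Mz 0.04 44.45
3 4.31 axial -2.66 lat [0.12 0.02 0.07] Fax 11.39 Flat [-2.65 -1.52 -1.48] Mz 0.08 44.43
4 4.66 axial -3.58 lat [0.13 0.01 0.08] Fax 12.17 Flat [-3.11 -2.14 -1.73] Mz -0.05 44.42
5 5.01 axial -4.53 lat [0.13 0.02 0.08] Fax 13.94 Flat [-3.45 -2.92 -1.9 ] Mz 0.05 44.3
```

```bash
python3 - <<'E'
from rig import bot
from h import *
np.set_printoptions(precision=2,suppress=True)
def st(t):
    s=bot.read_state(); o=s["ee_pos"]-TOP; F=s["ft_force"]; m=s["moment"]@AX; print(t,round(s["clock"],2),"axial",round(o@AX,2),"Fax",round(F@AX,2),"Flat",F-(F@AX)*AX,"Mz",round(m,2),round(s["grip_width"],2)); return m
m0=st(0)
for t in (8,16,28,40,52,62):
    bot.servo_line(TOP-5*AX,att(AX,-30+t,E0),speed=30); bot.dwell(.1)
    if abs(st(t)-m0)>1.2: break
E
```

```text
0 5.01 axial -4.53 Fax 13.94 Flat [-3.45 -2.92 -1.9 ] Mz 0.05 44.3
8 5.4 axial -4.36 Fax 14.57 Flat [-1.63 -1.56 -0.89] Mz 0.03 44.57
16 5.79 axial -4.29 Fax 13.47 Flat [-1.1  -0.18 -0.63] Mz 0.12 44.51
28 6.25 axial -4.24 Fax 13.7 Flat [-1.23 -0.08 -0.71] Mz 0.1 44.08
40 6.71 axial -4.18 Fax 13.18 Flat [-0.86  0.25 -0.51] Mz 0.06 44.18
52 7.17 axial -4.19 Fax 13.35 Flat [-0.38  0.54 -0.24] Mz 0.06 44.5
62 7.59 axial -4.18 Fax 13.51 Flat [0.69 0.59 0.38] Mz 0.07 44.43
```

```bash
python3 - <<'E'
from rig import bot
from h import *
np.set_printoptions(precision=2,suppress=True)
def st(t):
    s=bot.read_state(); o=s["ee_pos"]-TOP; F=s["ft_force"]; print(t,round(s["clock"],2),"axial",round(o@AX,2),"Fax",round(F@AX,2),"F",F,round(s["grip_width"],2))
bot.servo_line(TOP+1*AX,speed=30); st(1)
print(bot.servo_line(TOP+6*AX,speed=30,until_force=8)); st(6)
print(bot.servo_line(TOP+90*AX,speed=90,until_force=8)); st(90)
bot.dwell(.1)
for n in("side","top"):
    c=bot.read_camera(n); cv2.imwrite(f"pics/{n}2.png",c["image"]); np.savez(f"{n}2.npz",**c)
a=cv2.imread("pics/side2.png")[90:260,200:420];b=cv2.imread("pics/top2.png")[160:330,150:370]
cv2.imwrite("pics/c2.png",cv2.resize(np.hstack([a,b]),(792,306),interpolation=2))
E
```

```text
1 7.94 axial 1.4 Fax 5.01 F [0.12 1.93 5.79] 44.38
False
6 8.26 axial 5.85 Fax -0.55 F [ 0.14 -0.1  -0.56] 44.38
False
90 9.34 axial 89.49 Fax -0.15 F [-0.47  0.03 -0.44] 44.22
```

View pics/c2.png

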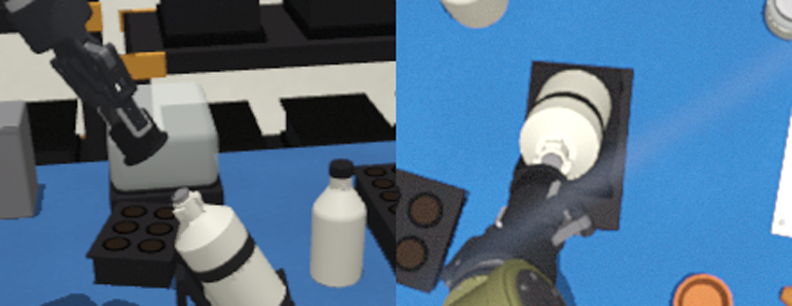

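The cap is off the neck and square in the gripper. Its sits about 41 mm below the TCP. I'll carry it upright and find the plate by touch.

```bash
python3 - <<'E'
from rig import bot
from h import *
np.set_printoptions(precision=2,suppress=True)
def st(t):
    s=bot.read_state(); print(t,round(s["clock"],2),s["ee_pos"],"F",s["ft_force"],"M",s["moment"],round(s["grip_width"],2)); return s
q=att(UP,0,EX); PRE=SEAT-60*EX
bot.move_to([440,60,290],q); bot.move_to(PRE*[1,1,0]+[0,0,90],q); bot.dwell(.2); st("above")
print(bot.servo_line(PRE*[1,1,0]+[0,0,43],speed=30,until_force=4)); s=st("touch")
bot.servo_line(PRE*[1,1,0]+[0,0,s["ee_pos"][2]+1.8],speed=30); bot.dwell(.1); st("lifted")
for n in("side","top"):
    c=bot.read_camera(n); cv2.imwrite(f"pics/{n}3.png",c["image"]); np.savez(f"{n}3.npz",**c)
a=cv2.imread("pics/side3.png")[330:480,240:420];b=cv2.imread("pics/top3.png")[190:340,350:530]
cv2.imwrite("pics/c3.png",cv2.resize(np.hstack([a,b]),(792,330),interpolation=2))
E
```

```text
above 12.58 [ 452.45 -256.68   90.55] F [ 0.34 -0.55 -0.41] M [-0.05 -0.04 -0.02] 44.58
True
touch 13.85 [ 451.89 -257.22   47.7 ] F [-1.33  1.09  6.79] M [0.06 0.13 0.01] 44.08
lifted 14.2 [ 451.88 -257.18   49.38] F [-0.72 -0.65 -1.11] M [0.04 0.02 0.  ] 44.75
```

View pics/c3.png

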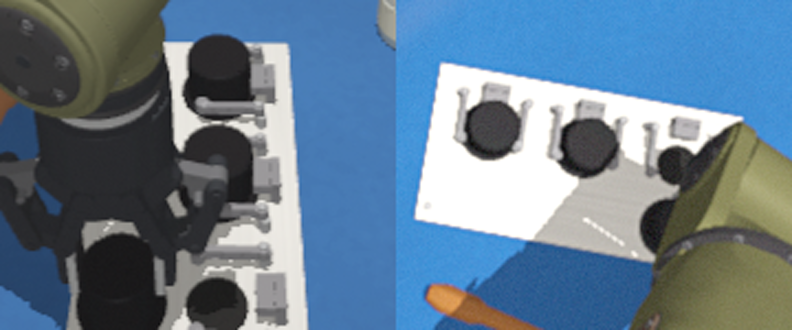

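```bash
python3 - <<'E'
from rig import bot
from h import *
np.set_printoptions(precision=2,suppress=True)
EY=np.array([-EX[1],EX[0],0])
def st(t):
    s=bot.read_state(); o=s["ee_pos"]-SEAT;F=s["ft_force"]; print(t,round(s["clock"],2),"x",round(o@EX,2),"y",round(o@EY,2),"z",round(s["ee_pos"][2],2),"Fx,Fy,Fz",np.array([F@EX,F@EY,F[2]]),"Mz",s["moment"],round(s["grip_width"],2)); return F
for d,v in ((-34,60),(-26,30),(-20,30),(-16,30),(-12,30),(-8,30),(-5,30),(-3,30)):
    hit=bot.servo_line(SEAT*[1,1,0]+d*EX+[0,0,49.5],speed=v,until_force=22); F=st(d)
    if hit or abs(F@EY)>12: print("stop",hit);break
E
```

```text
-34 14.88 x -34.11 y 0.13 z 49.25 Fx,Fy,Fz [-0.52 -0.19 -0.49] Mz [-0.05 -0.01  0.02] 44.52
-26 15.3 x -25.96 y -0.0 z 49.45 Fx,Fy,Fz [ 0.76 -0.42 -0.17] Mz [ 0.04  0.04 -0.01] 44.33
-20 15.65 x -20.2 y 0.18 z 49.18 Fx,Fy,Fz [-1.35  1.79 -2.98] Mz [0.33 0.15 0.09] 44.57
-16 15.93 x -16.45 y 0.14 z 49.11 Fx,Fy,Fz [-4.93  1.35 -3.48] Mz [0.34 0.77 0.04] 44.61
-12 16.22 x -12.1 y 0.11 z 49.28 Fx,Fy,Fz [-2.09  2.95 -3.18] Mz [ 0.38  0.29 -0.04] 44.28
-8 16.5 x -7.63 y -0.03 z 49.67 Fx,Fy,Fz [ 0.68  0.9  -3.54] Mz [ 0.3  -0.28  0.06] 44.21
-5 16.75 x -4.6 y -0.06 z 49.77 Fx,Fy,Fz [ 0.26  2.52 -1.74] Mz [ 0.31 -0.11 -0.03] 44.07
-3 17.0 x -2.71 y -0.01 z 49.66 Fx,Fy,Fz [ 0.52  1.57 -1.04] Mz [ 0.34 -0.15  0.04] 44.21
```

```bash
python3 - <<'E'
from rig import bot
from h import *
np.set_printoptions(precision=2,suppress=True)
EY=np.array([-EX[1],EX[0],0])
def st(t):
    s=bot.read_state(); o=s["ee_pos"]-SEAT;F=s["ft_force"]; print(t,round(s["clock"],2),"x",round(o@EX,2),"y",round(o@EY,2),"z",round(s["ee_pos"][2],2),"Fx,Fy,Fz",np.array([F@EX,F@EY,F[2]]),round(s["grip_width"],2)); return F
for d in np.arange(-1.5,5,.75):
    bot.servo_line(SEAT*[1,1,0]+d*EX+[0,0,49.5],speed=20); bot.dwell(.05); F=st(d)
    if F@EX<-14 or abs(F@EY)>14: print("stop");break
E
```

```text
-1.5 17.3 x -1.33 y 0.03 z 49.54 Fx,Fy,Fz [ 0.36  3.34 -0.97] 44.34
-0.75 17.6 x -0.73 y 0.01 z 49.48 Fx,Fy,Fz [-0.22  2.58 -0.67] 44.73
0.0 17.9 x 0.06 y -0.03 z 49.53 Fx,Fy,Fz [ 0.45  3.31 -0.86] 44.74
0.75 18.2 x 0.57 y 0.01 z 49.44 Fx,Fy,Fz [-2.64  1.96  0.47] 44.2
1.5 18.5 x 0.79 y -0.02 z 49.42 Fx,Fy,Fz [-7.56  2.49  3.92] 44.51
2.25 18.8 x 0.99 y -0.02 z 49.4 Fx,Fy,Fz [-13.46   2.77   6.89] 44.7
3.0 19.1 x 1.15 y -0.0 z 49.36 Fx,Fy,Fz [-19.97   3.    11.17] 44.84
stop
```

```bash
python3 - <<'E'
from rig import bot
from h import *
np.set_printoptions(precision=2,suppress=True)
EY=np.array([-EX[1],EX[0],0])
def st(t):
    s=bot.read_state(); o=s["ee_pos"]-SEAT;F=s["ft_force"]; print(t,round(s["clock"],2),"x",round(o@EX,2),"y",round(o@EY,2),"z",round(s["ee_pos"][2],2),"F",np.array([F@EX,F@EY,F[2]]),round(s["grip_width"],2))
B=SEAT*[1,1,0]
bot.servo_line(B+1.2*EX+[0,0,49.5],speed=20); st("relax")
bot.servo_line(B+1.2*EX+[0,0,47.7],speed=20,until_force=8); st("down")
bot.move_gripper(40,grip_force=20); st("soft")
bot.move_gripper(66); bot.dwell(.2); st("open")
bot.servo_line(B+.8*EX+[0,0,130],speed=80,until_force=6); st("up")
bot.move_to([380,-60,300],att(UP,0,EX)); bot.dwell(.3)
for n in("side","top"):
    c=bot.read_camera(n); cv2.imwrite(f"pics/{n}4.png",c["image"]); np.savez(f"{n}4.npz",**c)
a=cv2.imread("pics/side4.png")[330:480,240:420];b=cv2.imread("pics/top4.png")[190:340,350:530]
cv2.imwrite("pics/c4.png",cv2.resize(np.hstack([a,b]),(792,330),interpolation=2))
st("end")
E
```

```text
relax 19.35 x 0.72 y -0.01 z 49.42 F [-6.55  1.92  3.26] 44.52
down 19.6 x 0.78 y -0.09 z 47.78 F [-7.6   3.24  5.72] 44.22
soft 19.82 x 0.78 y -0.09 z 47.79 F [-8.35  1.25  4.3 ] 44.32
open 20.36 x 1.3 y -0.04 z 47.74 F [-0.09  0.27 -0.01] 66.29
up 21.53 x 0.55 y 0.09 z 129.38 F [-0.36  0.23 -0.07] 65.84
end 23.07 x -161.79 y 183.39 z 299.78 F [ 0.12  0.6  -0.08] 66.04
```

View pics/c4.png

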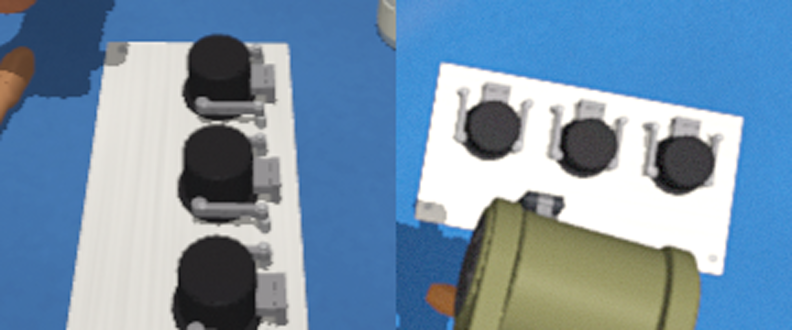

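All three caps stand in line in their clips, each against its stop. One numeric check of collinearity and the bystanders, then I hand in.

```bash
python3 - <<'E'
from rig import bot
from h import *
np.set_printoptions(precision=1,suppress=True)
T=dict(np.load("top4.npz"));g=T["image"].max(2);P=cloud(T)
pts=[]
for u,v in ((394,248),(437,257),(480,264)):
    k=np.zeros((480,640),np.uint8);cv2.circle(k,(u,v),18,1,-1);k&=(g<75).astype(np.uint8);k=cv2.morphologyEx(k,2,np.ones((5,5)))
    c=cv2.minEnclosingCircle(max(cv2.findContours(k,0,2)[0],key=cv2.contourArea))[0]
    p=onplane(T,c,46)[0];pts.append(p); print(p,"ztop",np.median(P[v-5:v+6,u-5:u+6,2]),"along x",(p-SEAT)@EX)
print(pts[0]-pts[1],pts[1]-pts[2])
a=cv2.imread("pics/top0.png");d=cv2.absdiff(a,T["image"]).max(2)>70
n,l,s,c=cv2.connectedComponentsWithStats(d.astype(np.uint8));print([list(map(int,x)) for x in s[1:] if x[4]>40])
bot.finish_job()
E
```

```text
[535.7 -84.8  46. ] ztop 47.22157699273771 along x -4.216862794065088
[ 521.7 -172.9   46. ] ztop 47.36661329666549 along x -4.299956939461935
[ 508.4 -260.4   46. ] ztop 47.1804822172071 along x -3.6894239419100634
[14. 88.  0.] [13.2 87.5  0. ]
[[221, 232, 33, 29, 743], [466, 252, 29, 27, 366], [343, 277, 145, 203, 18405], [359, 281, 14, 11, 104], [324, 285, 13, 16, 49], [339, 289, 19, 9, 51], [351, 291, 19, 13, 57], [323, 296, 21, 11, 51], [321, 308, 16, 15, 43], [315, 319, 14, 20, 180], [339, 322, 23, 27, 105], [358, 332, 15, 24, 86], [325, 341, 22, 17, 98], [297, 361, 14, 24, 46], [349, 361, 12, 19, 44], [307, 391, 22, 18, 70], [27, 398, 199, 82, 4861], [327, 408, 19, 12, 55], [297, 411, 17, 21, 75], [274, 421, 15, 26, 63], [319, 426, 22, 11, 61], [271, 432, 35, 32, 165], [314, 433, 25, 27, 121], [293, 452, 16, 13, 57], [0, 460, 56, 20, 622], [288, 460, 29, 20, 153]]
the job is handed in; nothing more can be done
```

The bottle is open and its cap now sits in the free right-hand (-y) clip, released, with the arm clear. The job was handed in at about 23 s of the 48 s allowed.

- **Opening:** I pressed the cap to about 13.5–14 N, roughly 5 mm down. Held there, I turned it 62° anticlockwise; the twisting moment stayed at about 0.1 N m or less. It then lifted off along its axis with no resistance.
- **Placing:** I found the plate by touch and slid the cap in about 1.7 mm above it. It went in past the jaws (about 5 N at the readings) and up to the stop, where I read 20 N. I then lowered it onto the plate and released it.
- **Last checks:**
  - **Cap in line:** the final pictures show the moved cap in line with the other two, about 0.6 mm off along the clip direction. All three tops read the same height, 47.2–47.4 mm.
  - **Other caps:** the two caps already in the row did not move measurably.
  - **Bystanders:** comparing the top view before and after showed no change at the sprayer, jar or plug tray. The arm and its shadow hid the pot and part of the dibber in the last view, so those two were not fully checked. No unexpected contact force was seen at the readings taken.
- **One odd reading:** the gripper opening read about 44 mm on the 48 mm cap at high grip. I took this as give in the pads, and no slip was seen.

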